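# Heft and sort the bead canisters

## Robot

A 6-joint arm with a two-finger parallel gripper is mounted at the origin on the work surface. World frame = base frame: x ahead of the robot, y to its left, z up, the work surface at z = 0. Lengths are in m, angles in rad, forces in N, time in s.
With the tool pointing down it reaches from about 0.3 to 0.95 m from the base axis. Payload 3.1 kg.
Tool frame: the origin (TCP) lies between the finger pads; the fingertips stand 8 mm ahead of it and the grasp point (between the pads) lies 11 mm behind it; z points along the fingers, y is the line along which they close (so a half turn about z gives the same grasp; the last joint's range is limited). The gripper opens to 85 mm and grips with 20 to 120 N. Pads are 22 mm wide; open, the fingers measure 114 mm over their backs; the gripper's body (76 mm by 85 mm) begins 54 mm behind the grasp point. The pads swing forward as they close: fully open they stand 13 mm farther back than shut.
Start: joints at [1.085, 0.308, 1.634, -0, 1.2, -0.07], TCP at [0.252, 0.572, 0.239] pointing down, gripper open.
Joint ranges: [-3.06, 3.06], [-0.79, 1.96], [0.05, 2.63], [-1.19, 4.34], [0.05, 2.64], [-2.94, 2.94]. Speed limits (rad/s): [2.79, 2.79, 3.14, 3.14, 3.14, 3.14].

## Interface

Orientations are given as a unit quaternion [x, y, z, w].
In Python, from cell import manip, imaging gives the robot as it stands.
- The arm moves only by the tool servo_tool, never from a script. Its argument "moves" is text: rows parted by semicolons, each of 5 numbers parted by spaces: the finger opening in cm, from 0 to 8.54, then the shift along the tool's x, y, z in cm, then the turn about the tool's z in rad. A call has 1 to 12 rows; each row is the pose to reach, as a shift and turn from the pose commanded when the call began, along the tool's axes at that moment; what a row does not reach only later rows make up. A row lasts 1/12 s, in which the tool goes at most 41.7 mm and 7.16 degrees, less where a joint would pass 70% of its speed; a pose out of reach is approached as far as the arm can. A call with a gripper value outside its range is refused whole. The fingers move at their own pace and stop on an object; "grip_force" is the grip in N (left out, the last holds). Time passes only in rows, so rows that repeat a pose let the fingers close. It gives the time, the measured TCP pose, the force, the opening and the grip force at its end, in the units of the state.
- manip.get_obs(): the state, without advancing time (a new reading comes with each control period).
- imaging.capture(name): name is "side" or "top" or "wrist"; returns the picture (400x640x3 uint8, blue, green, red); there is no depth.
- imaging.get_calibration(name): a dict with "fx", "fy", "cx", "cy" (pixels), "cam_to_world" (4x4, takes a point from camera to world coordinates). Camera axes: x right, y up, looking along -z (the intrinsics and any distortion apply to the point x, -y, -z); pixel columns grow to the right and rows downward; lengths in m; the calibration is good to about 2 mm. A picture is of the moment at which its call begins: read the wrist's pose just before it. get_calibration takes no time and is no camera call; for the wrist camera it gives the pose at the moment of the call.
- manip.hand_in(): hands the job in; it is judged then, once.
The state is a dict: "clock": time; "joint_pos": joint angles; "joint_velocities": joint speeds; "joint_torque": joint torques, N m; "eef_pos": TCP position; "tool_rot": TCP orientation; "wrist_force": force on the tool from outside, world axes, zero at the start; "wrist_torque": the same for the moment, N m; "grip_width": finger opening in m; "finger_force": force on a finger pad.
Only numpy, scipy, OpenCV 4.12 (cv2) and the standard library are available. Lean on these libraries where they do the work, as an engineer would, in place of code of your own. Each camera call takes 0.05 s, during which the arm holds its last target. There are 200 camera calls.

## Task

The two sealed bead canisters look alike, so lift each just clear of the bench and judge its load at the wrist: one heavier than 450 g goes into a free seat of the warming block, a lighter one into a free seat of the return carrier (within 50 g of the limit either will do). Push each one straight down until the plate under it is fully home, firmly but gently (never more than about 20 N of push; it bottoms on a hard stop), and let go. Keep the canisters upright and leave everything else on the bench where it is.

Things in the scene. Friction and masses are not known exactly. Their poses are not given: they have to be found in the camera images.
- canister1: one of two outwardly identical sealed steel canisters of metal bath beads: upright cylinder 46 mm in diameter, 80 mm high, 2.5 mm bevel round the foot, origin at the centre of its underside, z up. Starts standing on the bench. Its fill differs at random and cannot be seen: total mass anywhere from 180 to 720 g, drawn for each canister separately (both may be heavy, both light)
- canister2: one of two outwardly identical sealed steel canisters of metal bath beads: upright cylinder 46 mm in diameter, 80 mm high, 2.5 mm bevel round the foot, origin at the centre of its underside, z up. Starts standing on the bench. Its fill differs at random and cannot be seen: total mass anywhere from 180 to 720 g, drawn for each canister separately (both may be heavy, both light)
- warmer: warming block: grey bench unit 170 x 190 mm, fixed; two seats in an aluminium strip whose top is 70 mm above the bench, 20 mm towards -x of its origin, at y +40 (seat 1) and -40 mm (seat 2) of its own frame; behind the seats (+x side, from 18 mm beyond the origin) a panel with a dark window and white buttons 82 mm high. Origin: centre of the underside, on the bench. The warming block and the carrier may change sides
- carrier: return carrier: bare low white plastic rack 80 x 180 mm, 50 mm high, with a steel bail handle at each end (reaching 116 mm from the centre, 34 mm high), fixed; two seats at y +40 (seat 1) and -40 mm (seat 2) of its own frame. Origin: centre of the underside, on the bench
- warmer_mouth1 (a point): centre of the mouth of warming block seat 1, in the plane of the top face: round well 49 mm in diameter with a 3 mm chamfer. A black round plate closes the well 14 mm below the mouth and can be pushed 14 mm further down, to 28 mm below the mouth, so a canister that is home stands 52 mm proud. z up
- warmer_plate1 (a joint): how far the black plate in warming block seat 1 is pushed down: 0 up (start), 0.014 m fully home on a hard stop. Stiff friction, no spring: it needs about 11 N in all (the canister's own weight counts, and is never enough alone), stays where it is left, and the force rises steeply when it bottoms
- warmer_mouth2 (a point): centre of the mouth of warming block seat 2, in the plane of the top face: round well 49 mm in diameter with a 3 mm chamfer. A black round plate closes the well 14 mm below the mouth and can be pushed 14 mm further down, to 28 mm below the mouth, so a canister that is home stands 52 mm proud. z up
- warmer_plate2 (a joint): how far the black plate in warming block seat 2 is pushed down: 0 up (start), 0.014 m fully home on a hard stop. Stiff friction, no spring: it needs about 11 N in all (the canister's own weight counts, and is never enough alone), stays where it is left, and the force rises steeply when it bottoms
- carrier_mouth1 (a point): centre of the mouth of return carrier seat 1, in the plane of the top face: round well 49 mm in diameter with a 3 mm chamfer. A black round plate closes the well 14 mm below the mouth and can be pushed 14 mm further down, to 28 mm below the mouth, so a canister that is home stands 52 mm proud. z up
- carrier_plate1 (a joint): how far the black plate in return carrier seat 1 is pushed down: 0 up (start), 0.014 m fully home on a hard stop. Stiff friction, no spring: it needs about 11 N in all (the canister's own weight counts, and is never enough alone), stays where it is left, and the force rises steeply when it bottoms
- carrier_mouth2 (a point): centre of the mouth of return carrier seat 2, in the plane of the top face: round well 49 mm in diameter with a 3 mm chamfer. A black round plate closes the well 14 mm below the mouth and can be pushed 14 mm further down, to 28 mm below the mouth, so a canister that is home stands 52 mm proud. z up
- carrier_plate2 (a joint): how far the black plate in return carrier seat 2 is pushed down: 0 up (start), 0.014 m fully home on a hard stop. Stiff friction, no spring: it needs about 11 N in all (the canister's own weight counts, and is never enough alone), stays where it is left, and the force rises steeply when it bottoms
- dish: bystander: shallow clear dish, 60 mm across, 13 mm high; origin centre of underside
- marker: bystander: black marker pen, 12 mm thick, 125 mm long, lying along its x; origin under its middle
- forceps: bystander: steel forceps, 135 mm long, 10 mm wide, 12 mm high, lying along its x; origin under its middle
- reagent: bystander: amber bottle, 48 mm across, 115 mm high; origin centre of underside
- jar: bystander: clear jar with white cap, 56 mm across, 60 mm high; origin centre of underside
- stopper: bystander: black rubber stopper, 28 mm across, 22 mm high; origin centre of underside
Mind the look-alikes: they are no part of the job. What is shaped like the canister1 but red or turquoise is not meant.

How it is judged:
On the way:
1. a canister has been lifted clear of the bench, upright (((height (world z) of canister1 above 0.006 m and angle between canister1's own z axis and vertical below 0.4 rad) or (height (world z) of canister2 above 0.006 m and angle between canister2's own z axis and vertical below 0.4 rad))), for 0.2 s.
At the end, for the whole second after the job is handed in: Each canister stands released and at rest, upright within 0.08 rad, within 6 mm of the axis of a seat, its plate pushed down at least 11.5 of its 14 mm: in the warming block if it weighs more than 450 g, in the return carrier if less (from 400 to 500 g either is right) (((horizontal distance between canister1 and warmer_mouth1 below 0.006 m and z of canister1 in the frame of warmer_mouth1 below -0.022 m and value of joint warmer_plate1 above 0.0115 m and contact force between canister1 and warmer above 3.92 N) or (horizontal distance between canister1 and warmer_mouth2 below 0.006 m and z of canister1 in the frame of warmer_mouth2 below -0.022 m and value of joint warmer_plate2 above 0.0115 m and contact force between canister1 and warmer above 3.92 N) or (horizontal distance between canister1 and carrier_mouth1 below 0.006 m and z of canister1 in the frame of carrier_mouth1 below -0.022 m and value of joint carrier_plate1 above 0.0115 m and contact force between canister1 and carrier between 1 and 4.91 N) or (horizontal distance between canister1 and carrier_mouth2 below 0.006 m and z of canister1 in the frame of carrier_mouth2 below -0.022 m and value of joint carrier_plate2 above 0.0115 m and contact force between canister1 and carrier between 1 and 4.91 N)) and angle between each of canister1, canister2's own z axis and vertical below 0.08 rad and linear speed of each of canister1, canister2 below 0.02 m/s and ((horizontal distance between canister2 and warmer_mouth1 below 0.006 m and z of canister2 in the frame of warmer_mouth1 below -0.022 m and value of joint warmer_plate1 above 0.0115 m and contact force between canister2 and warmer above 3.92 N) or (horizontal distance between canister2 and warmer_mouth2 below 0.006 m and z of canister2 in the frame of warmer_mouth2 below -0.022 m and value of joint warmer_plate2 above 0.0115 m and contact force between canister2 and warmer above 3.92 N) or (horizontal distance between canister2 and carrier_mouth1 below 0.006 m and z of canister2 in the frame of carrier_mouth1 below -0.022 m and value of joint carrier_plate1 above 0.0115 m and contact force between canister2 and carrier between 1 and 4.91 N) or (horizontal distance between canister2 and carrier_mouth2 below 0.006 m and z of canister2 in the frame of carrier_mouth2 below -0.022 m and value of joint carrier_plate2 above 0.0115 m and contact force between canister2 and carrier between 1 and 4.91 N))); the robot touches nothing.
It fails at once if a canister is pushed against the warming block or the carrier with more than 30 N, its weight included (contact force between any of canister1, canister2 and warmer above 30 N or contact force between any of canister1, canister2 and carrier above 30 N).
It fails at once if a canister is tipped by more than 35 degrees (angle between any of canister1, canister2's own z axis and vertical above 0.6 rad).
It fails at once if the robot itself pushes on the warming block or the carrier with more than 20 N (contact force between any of the fingers, the arm and warmer above 20 N or contact force between any of the fingers, the arm and carrier above 20 N).
It fails at once if a bystander is shifted by more than 30 mm (distance of any of dish, marker, forceps, reagent, jar, stopper from where it was at the start of the episode above 0.03 m).
It also fails if it takes over 69 s, if anything falls off the work surface, if the arm or the gripper's body presses on something with over 40 N, if the wrist force passes 120 N, or if a joint passes its speed limit or range.

## Working session

There is one attempt and no reset: what is moved stays moved. The work goes in short steps, Python scripts to look and compute and a tool call to move; the robot and the scene stay as the last step left them, time stands still between calls to the robot, and variables do not carry over. Pictures are saved under pics/ and viewed, at most 10 in all, crops included, and the job is handed in when it is done.

Besides the shell and the picture viewer there is one more tool, called after "Emit:" as a command line: name --argument value ..., lists and objects as JSON in quotes. servo_tool: Moves the arm, as the interface text tells. Its arguments: {"type":"object","properties":{"moves":{"type":"string"},"grip_force":{"type":"number"}},"required":["moves"]}

```bash
mkdir -p pics; cat > h.py <<'E'
import numpy as np, cv2
from cell import manip, imaging
def ray(c,u,v):
    M=np.array(c["cam_to_world"]); d=M[:3,:3]@np.array([(u-c["cx"])/c["fx"],-(v-c["cy"])/c["fy"],-1.]); return M[:3,3],d
def onz(c,u,v,z):
    o,d=ray(c,u,v); return o+d*(z-o[2])/d[2]
def proj(c,p):
    M=np.linalg.inv(np.array(c["cam_to_world"])); q=M[:3,:3]@np.asarray(p,float)+M[:3,3]
    return c["cx"]+c["fx"]*q[0]/-q[2], c["cy"]-c["fy"]*q[1]/-q[2]
E
python3 - <<'E'
from h import *
o=manip.get_obs();print(o["clock"],o["eef_pos"],o["tool_rot"],o["wrist_force"])
for n in("top","side"):
    c=imaging.get_calibration(n);print(n,{k:(np.round(v,3).tolist()) for k,v in c.items()})
    cv2.imwrite(f"pics/{n}0.png",imaging.capture(n))
E
```

```text
0.0 [0.25211181 0.57102107 0.23805714] [ 2.06395825e-01  9.78467931e-01 -1.08909749e-03 -2.91534886e-04] [ 0.3600265   0.9543941  -0.44805542]
top {'fx': 458.465, 'fy': 458.465, 'cx': 323.556, 'cy': 190.507, 'cam_to_world': [[-0.006, 0.984, -0.175, 0.419], [-0.999, -0.013, -0.036, -0.021], [-0.038, 0.175, 0.984, 1.075], [0.0, 0.0, 0.0, 1.0]]}
side {'fx': 409.763, 'fy': 409.763, 'cx': 318.457, 'cy': 206.361, 'cam_to_world': [[0.997, 0.07, -0.037, 0.544], [-0.077, 0.73, -0.679, -0.742], [-0.021, 0.68, 0.733, 0.907], [0.0, 0.0, 0.0, 1.0]]}
```

View pics/top0.png

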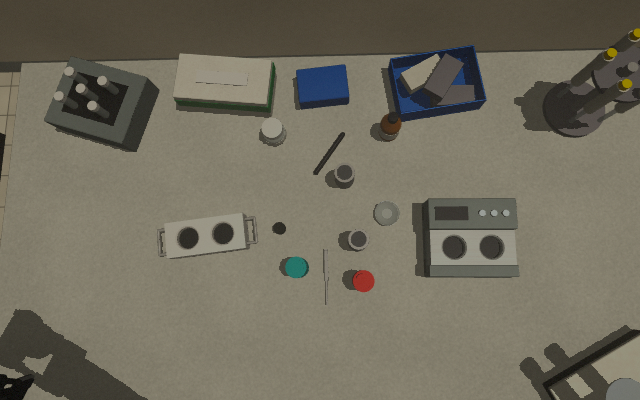

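View pics/side0.png

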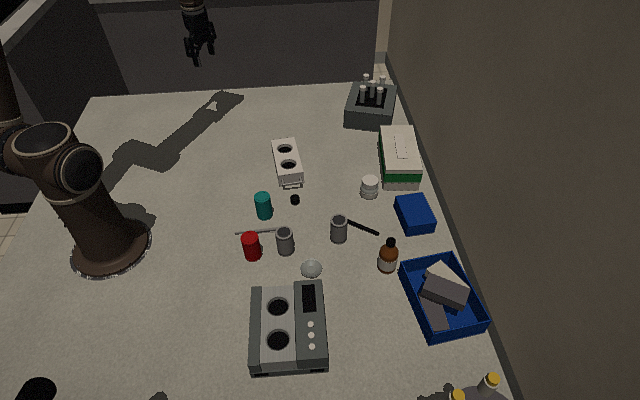

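Top view: grey canisters at (344,174) and (358,239); carrier seats at (188,238) and (222,233); warmer seats at (454,247) and (492,247). The red and turquoise cans are look-alikes. The side view agrees.

```bash
python3 - <<'E'
from h import *
im=cv2.imread("pics/top0.png");c=imaging.get_calibration("top")
g=cv2.cvtColor(im,cv2.COLOR_BGR2GRAY)
T=[]
for n,(u,v),z in [("A",(344,174),.08),("B",(358,239),.08),("C1",(188,238),.05),("C2",(222,233),.05),("W1",(454,247),.07),("W2",(492,247),.07)]:
    p=cv2.resize(g[v-20:v+20,u-20:u+20],None,fx=6,fy=6,interpolation=cv2.INTER_CUBIC)
    t,b=cv2.threshold(p,75,255,cv2.THRESH_BINARY_INV)
    cs,_=cv2.findContours(b,0,1)
    cs=[k for k in cs if cv2.pointPolygonTest(k,(120,120),False)>=0]
    q=cv2.cvtColor(p,cv2.COLOR_GRAY2BGR)
    if cs:
        k=max(cs,key=cv2.contourArea);e=cv2.fitEllipse(cv2.convexHull(k));cv2.ellipse(q,e,(0,0,255),1)
        uu,vv=u-20+(e[0][0]+.5)/6-.5,v-20+(e[0][1]+.5)/6-.5
        print(n,round(uu,2),round(vv,2),np.round(np.array(e[1])/6,1),onz(c,uu,vv,z).round(4))
    T.append(q)
cv2.imwrite("pics/m.png",np.vstack([np.hstack(T[:3]),np.hstack(T[3:])]))
E
```

```text
A 343.93 172.02 [14.5 15.5] [ 0.6375 -0.0298  0.08  ]
B 358.21 238.59 [14.8 15.5] [ 0.49   -0.0586  0.08  ]
C1 187.79 237.63 [19.9 21.4] [0.4977 0.3242 0.05  ]
C2 222.75 233.08 [20.2 21.5] [0.5072 0.2449 0.05  ]
W1 453.8 247.05 [22.  24.1] [ 0.4707 -0.2644  0.07  ]
W2 491.33 246.8 [22.5 24. ] [ 0.4706 -0.3444  0.07  ]
```

View pics/m.png

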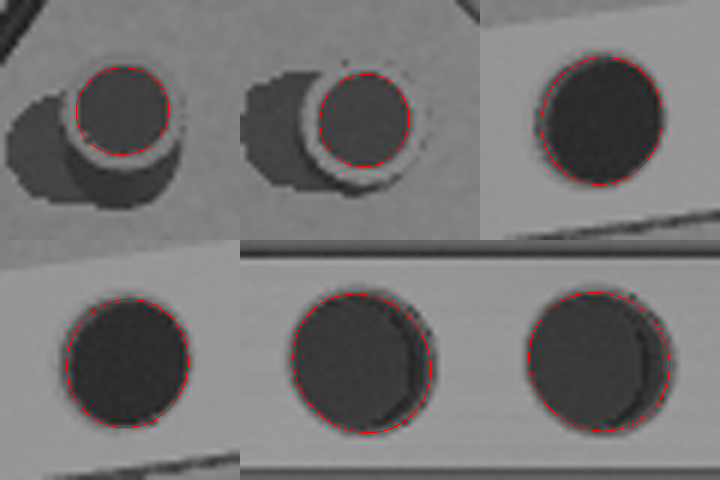

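```bash
cat >> h.py <<'E'
from scipy.spatial.transform import Rotation as R
def st(): 
    o=manip.get_obs(); r=R.from_quat(o["tool_rot"]); m=r.as_matrix()
    print("t",o["clock"],"p",np.round(o["eef_pos"],4),"xyaw",np.round(np.arctan2(m[1,0],m[0,0]),3),"F",np.round(o["wrist_force"],2),"w",np.round(o["grip_width"],4)); return o,m
def go(x,y,z,yaw=np.pi):
    o,m=st(); d=m.T@(np.array([x,y,z])-o["eef_pos"])*100
    a=np.arctan2(m[1,0],m[0,0]); print("shift cm",d.round(2),"turn",round(-((yaw-a+np.pi)%(2*np.pi)-np.pi),3))
E
python3 -c "
from h import *
go(.49,-.0586,.2)"
```

```text
t 0.1 p [0.2521 0.5711 0.2381] xyaw 2.726 F [0.61 0.12 0.06] w 0.0854
shift cm [-47.2  -47.99   3.91] turn -0.416
```

Emit:
servo_tool --moves "6.5 -47.2 -48 3 -0.416;6.5 -47.2 -48 3 -0.416;6.5 -47.2 -48 3 -0.416;6.5 -47.2 -48 3 -0.416;6.5 -47.2 -48 3 -0.416;6.5 -47.2 -48 3 -0.416;6.5 -47.2 -48 3 -0.416;6.5 -47.2 -48 3 -0.416;6.5 -47.2 -48 3 -0.416;6.5 -47.2 -48 3 -0.416;6.5 -47.2 -48 3 -0.416;6.5 -47.2 -48 3 -0.416" --grip_force 35

```text
clock: 1.1
eef_pos: [0.4286, 0.1034, 0.2168]
tool_rot: [-0.0, 1.0, 0.0, -0.0]
wrist_force: [1.3, 1.1, 0.2]
grip_width: 0.0653
finger_force: 0.0
```

```bash
python3 -c "
from h import *
go(.49,-.0586,.2)"
```

```text
t 1.1 p [0.4286 0.1034 0.2168] xyaw -3.141 F [1.28 1.1  0.15] w 0.0653
shift cm [ -6.14 -16.2    1.68] turn 0.0
```

Emit:
servo_tool --moves "6.5 -6.1 -16.2 1.7 0;6.5 -6.1 -16.2 1.7 0;6.5 -6.1 -16.2 1.7 0;6.5 -6.1 -16.2 1.7 0;6.5 -6.1 -16.2 1.7 0;6.5 -6.1 -16.2 1.7 0;6.5 -6.1 -16.2 1.7 0"

```text
clock: 1.68
eef_pos: [0.4889, -0.0564, 0.1994]
tool_rot: [0.001, 1.0, 0.001, -0.001]
wrist_force: [-0.1, 0.1, 0.8]
grip_width: 0.0654
finger_force: 0.0
```

```bash
python3 - <<'E'
from h import *
st()
c=imaging.get_calibration("wrist");im=imaging.capture("wrist");cv2.imwrite("pics/w0.png",im)
print(np.round(c["cam_to_world"],3).tolist(),c["fx"],c["cx"],c["cy"])
for p in [(.49,-.0586,.08),(.6375,-.0298,.08)]: print(proj(c,p))
go(.49,-.0586,.051)
E
```

```text
t 1.6833 p [ 0.4889 -0.0564  0.1994] xyaw 3.14 F [-0.08  0.13  0.82] w 0.0654
[[0.001, -0.958, -0.288, 0.415], [1.0, 0.001, -0.0, -0.057], [0.001, -0.288, 0.958, 0.335], [0.0, 0.0, 0.0, 1.0]] 292.9361819836757 323.80848518860284 203.01290203678374
(np.float64(321.58178285961577), np.float64(201.6728744931812))
(np.float64(349.3717003647386), np.float64(336.19303567633096))
t 1.7333 p [ 0.4888 -0.0556  0.1996] xyaw -3.141 F [ 0.27 -0.25  0.15] w 0.0651
shift cm [-0.15 -0.31 14.86] turn 0.0
```

View pics/w0.png

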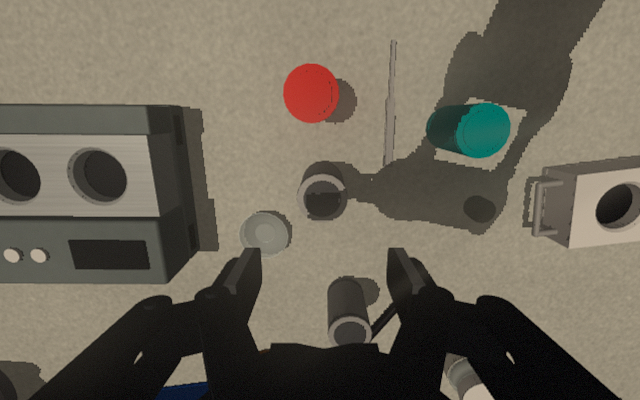

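The wrist view shows the near canister's top at about (323,199), against a predicted (321.6,201.7). They agree to about 2 mm, so I descend.

Emit:
servo_tool --moves "6.5 -0.15 -0.2 3 0;6.5 -0.15 -0.2 6 0;6.5 -0.15 -0.2 9 0;6.5 -0.15 -0.2 12 0;6.5 -0.15 -0.2 14 0;6.5 -0.15 -0.2 14.8 0;6.5 -0.15 -0.2 14.8 0;6.5 -0.15 -0.2 14.8 0"

```text
clock: 2.4
eef_pos: [0.4914, -0.0575, 0.0525]
tool_rot: [-0.001, 1.0, 0.0, 0.0]
wrist_force: [0.1, 0.8, -0.2]
grip_width: 0.065
finger_force: 0.0
```

```bash
python3 -c "
from h import *
go(.49,-.0586,.051)"
```

```text
t 2.4 p [ 0.4914 -0.0575  0.0525] xyaw -3.14 F [ 0.13  0.84 -0.17] w 0.065
shift cm [ 0.14 -0.11  0.15] turn 0.002
```

Emit:
servo_tool --moves "4 0 0 0.1 0;4 0 0 0.1 0;4 0 0 0.1 0;4 0 0 0.1 0;4 0 0 0.1 0;4 0 0 0.1 0;4 0 0 0.1 0" --grip_force 45

```text
clock: 2.98
eef_pos: [0.4929, -0.0585, 0.053]
tool_rot: [0.0, 1.0, 0.0, 0.002]
wrist_force: [0.1, 4.1, 6.9]
grip_width: 0.0446
finger_force: 46.8
```

Emit:
servo_tool --moves "4 0 0 -0.5 0;4 0 0 -1 0;4 0 0 -1.5 0;4 0 0 -2 0;4 0 0 -2 0;4 0 0 -2 0;4 0 0 -2 0;4 0 0 -2 0;4 0 0 -2 0"

```text
clock: 3.73
eef_pos: [0.4908, -0.0585, 0.0707]
tool_rot: [-0.0, 1.0, 0.0, -0.0]
wrist_force: [-0.3, -0.2, -4.3]
grip_width: 0.045
finger_force: 46.8
```

```bash
python3 - <<'E'
from h import *
f=[]
for i in range(10):
    imaging.capture("side"); o=manip.get_obs(); f.append(list(o["wrist_force"])+list(o["eef_pos"]))
f=np.array(f);print(f[:,:3].round(2).tolist(),f.mean(0).round(4)); st()
E
```

```text
[[0.3, 0.12, -3.96], [0.3, -0.11, -4.11], [0.05, -0.48, -4.08], [0.47, 0.47, -4.52], [0.78, 0.9, -5.07], [0.34, -0.67, -3.92], [-0.19, 0.01, -3.83], [-0.44, -0.2, -5.28], [-0.09, -0.12, -3.62], [-1.05, -0.03, -4.05]] [ 0.047  -0.0102 -4.2439  0.4911 -0.0586  0.0709]
t 4.2333 p [ 0.4912 -0.0586  0.0711] xyaw -3.141 F [-1.05 -0.03 -4.05] w 0.045
```

Load reads 4.24 N, about 435 g. That is inside the band where either is allowed and below 450 g, so it goes to the carrier, seat 2 (near end).

Emit:
servo_tool --moves "4 0 0 -3 0;4 0 0 -6 0;4 -0.5 3 -8.5 0;4 -0.8 6 -8.5 0;4 -1 9 -8.5 0;4 -1.2 12 -8.5 0;4 -1.4 15.5 -8.5 0;4 -1.5 19 -8.5 0;4 -1.6 22.5 -8.5 0;4 -1.7 26 -8.5 0;4 -1.7 29 -8.5 0;4 -1.7 30.3 -8.5 0"

```text
clock: 5.23
eef_pos: [0.5079, 0.2483, 0.1562]
tool_rot: [-0.001, 1.0, 0.001, 0.0]
wrist_force: [1.4, 0.7, -4.3]
grip_width: 0.0448
finger_force: 48.8
```

Emit:
servo_tool --moves "4 0 0 1 0;4 0 0 2 0;4 0 0 2 0;4 0 0 2 0"

```text
clock: 5.57
eef_pos: [0.5065, 0.2424, 0.1341]
tool_rot: [0.001, 1.0, -0.001, -0.002]
wrist_force: [0.2, -1.2, -5.1]
grip_width: 0.0445
finger_force: 48.8
```

```bash
python3 - <<'E'
from h import *
c=imaging.get_calibration("wrist");im=imaging.capture("wrist");st()
for z in(.05,):print("mouth pred",proj(c,(.5072,.2449,z)))
o=manip.get_obs()["eef_pos"]
print("cantop pred",proj(c,(o[0],o[1],o[2]+.028)))
cv2.imwrite("pics/w1.png",cv2.resize(im[80:400,160:480],None,fx=1.8,fy=1.8))
st();go(.5083,.2449,.113)
E
```

```text
t 5.6167 p [0.5074 0.2427 0.1349] xyaw 3.14 F [ 0.13  0.7  -4.22] w 0.0449
mouth pred (np.float64(327.61864391396216), np.float64(214.1810328818389))
cantop pred (np.float64(324.9671348782837), np.float64(301.0117194870197))
t 5.6167 p [0.5074 0.2427 0.1349] xyaw 3.14 F [ 0.13  0.7  -4.22] w 0.0449
t 5.6167 p [0.5074 0.2427 0.1349] xyaw 3.14 F [ 0.13  0.7  -4.22] w 0.0449
shift cm [-0.09  0.22  2.19] turn -0.001
```

View pics/w1.png

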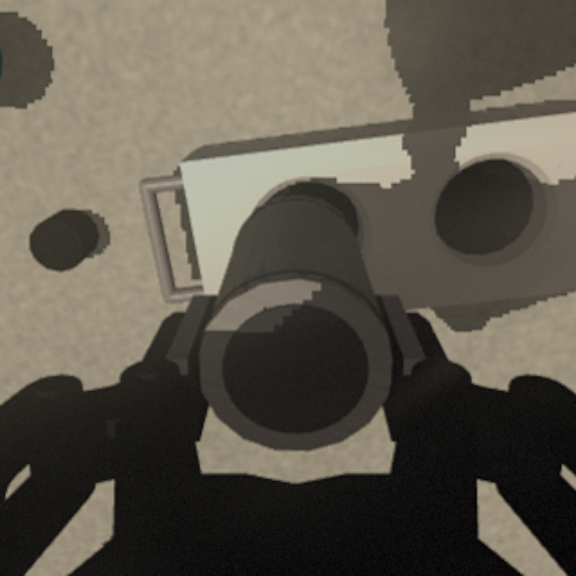

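The held canister's top centre is at crop (296,365), which is full-frame (324,283). I expected row 301. The other seat's mouth is at crop (487,209). Checking numerically.

```bash
python3 - <<'E'
from h import *
c=imaging.get_calibration("wrist");o,m=st();e=o["eef_pos"]
M=np.array(c["cam_to_world"]);print(M.round(3).tolist())
print("C1 pred crop",(np.array(proj(c,(.4977,.3242,.05)))-[160,80])*1.8, "C2",(np.array(proj(c,(.5072,.2449,.05)))-[160,80])*1.8)
for h in(.02,.024,.028,.032,.036):
    p=onz(c,160+296/1.8,80+365/1.8,e[2]+h); d=-(np.linalg.inv(M)@np.r_[p,1])[2]
    print(h,(p-e).round(4),"diam px pred crop",1.8*c["fx"]*.046/d)
im=cv2.imread("pics/w1.png",0)
t=np.array(cv2.getPerspectiveTransform(np.float32([[0,0],[1,0],[1,1],[0,1]]),np.float32([[0,0],[1,0],[1,1],[0,1]])))
_,b=cv2.threshold(cv2.GaussianBlur(im,(5,5),0),40,255,cv2.THRESH_BINARY_INV)
for k in cv2.findContours(b,1,1)[0]:
    if cv2.contourArea(k)>4000: print(cv2.fitEllipse(cv2.convexHull(k)))
E
```

```text
t 5.6167 p [0.5074 0.2427 0.1349] xyaw 3.14 F [ 0.13  0.7  -4.22] w 0.0449
[[0.001, -0.958, -0.287, 0.433], [1.0, 0.0, 0.002, 0.243], [-0.002, -0.287, 0.958, 0.27], [0.0, 0.0, 0.0, 1.0]]
C1 pred crop [483.32532977 217.89819975] C2 [300.83940525 238.62119206]
0.02 [-0.0024  0.0001  0.02  ] diam px pred crop 185.21321512163243
0.024 [-0.0049  0.0001  0.024 ] diam px pred crop 191.87650608057444
0.028 [-0.0074  0.0001  0.028 ] diam px pred crop 199.03713073049084
0.032 [-0.0099  0.0001  0.032 ] diam px pred crop 206.7529274097949
0.036 [-0.0123  0.0001  0.036 ] diam px pred crop 215.0910647046042
((295.9374694824219, 369.69366455078125), (126.28482818603516, 144.9506378173828), 86.40054321289062)
((290.5394287109375, 492.7668762207031), (376.73602294921875, 646.2849731445312), 86.45738220214844)
```

Two independent checks, top camera plus grasp pose and wrist-only relative, agree on x ≈ 0.508. For y I use 0.246. Descending gently.

Emit:
servo_tool --moves "4 -0.08 0.3 0.5 0;4 -0.08 0.3 1 0;4 -0.08 0.3 1.5 0;4 -0.08 0.3 2 0;4 -0.08 0.3 2.5 0;4 -0.08 0.3 3 0;4 -0.08 0.3 3 0;4 -0.08 0.3 3 0"

```text
clock: 6.28
eef_pos: [0.5085, 0.2473, 0.1055]
tool_rot: [-0.0, 1.0, -0.0, -0.001]
wrist_force: [0.2, -0.7, -4.0]
grip_width: 0.0447
finger_force: 48.8
```

Emit:
servo_tool --moves "4 0 0 0.2 0;4 0 0 0.4 0;4 0 0 0.6 0;4 0 0 0.7 0;4 0 0 0.7 0"

```text
clock: 6.7
eef_pos: [0.5094, 0.2476, 0.0991]
tool_rot: [-0.0, 1.0, 0.0, 0.001]
wrist_force: [0.8, 0.3, -5.7]
grip_width: 0.0446
finger_force: 49.0
```

Emit:
servo_tool --moves "4 0 0 0.15 0;4 0 0 0.3 0;4 0 0 0.45 0;4 0 0 0.6 0;4 0 0 0.6 0"

```text
clock: 7.12
eef_pos: [0.5094, 0.2476, 0.093]
tool_rot: [-0.0, 1.0, 0.0, 0.001]
wrist_force: [1.8, 1.0, -4.7]
grip_width: 0.0448
finger_force: 49.0
```

Emit:
servo_tool --moves "4 0 0 0.1 0;4 0 0 0.2 0;4 0 0 0.3 0;4 0 0 0.4 0;4 0 0 0.5 0;4 0 0 0.5 0"

```text
clock: 7.62
eef_pos: [0.5095, 0.2476, 0.089]
tool_rot: [-0.0, 1.0, 0.0, 0.0]
wrist_force: [0.8, -0.4, 1.9]
grip_width: 0.0448
finger_force: 49.4
```

Emit:
servo_tool --moves "4 0 0 0.1 0;4 0 0 0.2 0;4 0 0 0.3 0;4 0 0 0.4 0;4 0 0 0.5 0;4 0 0 0.6 0;4 0 0 0.7 0;4 0 0 0.8 0;4 0 0 0.9 0;4 0 0 1 0;4 0 0 1 0"

```text
clock: 8.53
eef_pos: [0.5096, 0.2476, 0.0796]
tool_rot: [-0.0, 1.0, 0.0, 0.001]
wrist_force: [-0.5, -0.1, 6.3]
grip_width: 0.0447
finger_force: 50.1
```

Emit:
servo_tool --moves "4 0 0 0.05 0;4 0 0 0.1 0;4 0 0 0.15 0;4 0 0 0.2 0;4 0 0 0.25 0;4 0 0 0.3 0;4 0 0 0.3 0"

```text
clock: 9.12
eef_pos: [0.5096, 0.2476, 0.0767]
tool_rot: [-0.0, 1.0, 0.0, 0.001]
wrist_force: [-0.2, -0.5, 6.4]
grip_width: 0.0448
finger_force: 50.0
```

Emit:
servo_tool --moves "4 0 0 0.03 0;4 0 0 0.06 0;4 0 0 0.09 0;4 0 0 0.12 0;4 0 0 0.12 0"

```text
clock: 9.53
eef_pos: [0.5096, 0.2476, 0.0755]
tool_rot: [-0.0, 1.0, 0.0, 0.001]
wrist_force: [-0.5, -0.9, 6.7]
grip_width: 0.0442
finger_force: 50.0
```

Emit:
servo_tool --moves "4 0 0 0.03 0;4 0 0 0.06 0;4 0 0 0.06 0"

```text
clock: 9.78
eef_pos: [0.5096, 0.2476, 0.0749]
tool_rot: [-0.0, 1.0, 0.0, 0.001]
wrist_force: [-0.5, -0.3, 6.9]
grip_width: 0.0445
finger_force: 50.1
```

Emit:
servo_tool --moves "4 0 0 0.03 0;4 0 0 0.05 0;4 0 0 0.05 0"

```text
clock: 10.03
eef_pos: [0.5097, 0.2476, 0.0749]
tool_rot: [-0.0, 1.0, 0.0, 0.0]
wrist_force: [-0.8, -0.9, 9.5]
grip_width: 0.0445
finger_force: 50.4
```

Emit:
servo_tool --moves "4 0 0 0.03 0;4 0 0 0.03 0"

```text
clock: 10.2
eef_pos: [0.5097, 0.2476, 0.0749]
tool_rot: [-0.0, 1.0, 0.0, 0.0]
wrist_force: [-2.5, -1.4, 11.9]
grip_width: 0.0447
finger_force: 50.5
```

Bottomed on the stop: 14 mm of travel, with force rising and no further motion. Releasing.

Emit:
servo_tool --moves "4 0 0 -0.1 0;5 0 0 -0.1 0;5.8 0 0 -0.1 0;6.2 0 0 -0.1 0;6.2 0 0 -0.1 0;6.2 0 0 -0.1 0"

```text
clock: 10.7
eef_pos: [0.5084, 0.2472, 0.073]
tool_rot: [-0.0, 1.0, -0.0, -0.001]
wrist_force: [-0.2, -0.2, 0.3]
grip_width: 0.0619
finger_force: 0.0
```

Emit:
servo_tool --moves "6.2 0 0 -1 0;6.2 0 0 -3 0;6.2 0 0 -6 0;6.2 0 0 -10 0;6.2 0 0 -12.5 0;6.2 0 0 -12.5 0"

```text
clock: 11.2
eef_pos: [0.5135, 0.2493, 0.2065]
tool_rot: [-0.0, 1.0, 0.003, 0.006]
wrist_force: [1.6, 0.3, 1.4]
grip_width: 0.0619
finger_force: 0.0
```

```bash
python3 -c "
from h import *
go(.6382,-.029,.2)"
```

```text
t 11.2 p [0.5135 0.2493 0.2065] xyaw -3.141 F [1.63 0.28 1.44] w 0.0619
shift cm [-12.45 -27.84   0.66] turn 0.0
```

Emit:
servo_tool --moves "6.5 -13 -27.6 0 0;6.5 -13 -27.6 0 0;6.5 -13 -27.6 0 0;6.5 -13 -27.6 0 0;6.5 -13 -27.6 0 0;6.5 -13 -27.6 0 0;6.5 -13 -27.6 0 0;6.5 -13 -27.6 0 0;6.5 -13 -27.6 0 0;6.5 -13 -27.6 0 0;6.5 -13 -27.6 0 0"

```text
clock: 12.12
eef_pos: [0.638, -0.0273, 0.1979]
tool_rot: [-0.0, 1.0, 0.001, -0.001]
wrist_force: [-1.1, -0.4, 0.1]
grip_width: 0.065
finger_force: 0.0
```

```bash
python3 - <<'E'
from h import *
c=imaging.get_calibration("wrist");im=imaging.capture("wrist");print("pred",proj(c,(.6375,-.0298,.08)))
t=imaging.capture("top")
cv2.imwrite("pics/w2.png",np.hstack([cv2.resize(im[130:290,230:430],None,fx=2,fy=2),cv2.resize(t[190:280,150:275],(400,320))]))
go(.6385,-.029,.0515)
E
```

```text
pred (np.float64(321.31489865879746), np.float64(200.45530977257908))
t 12.2167 p [ 0.6381 -0.0268  0.1982] xyaw -3.139 F [0.32 0.77 0.02] w 0.0647
shift cm [-0.05 -0.23 14.67] turn 0.002
```

View pics/w2.png

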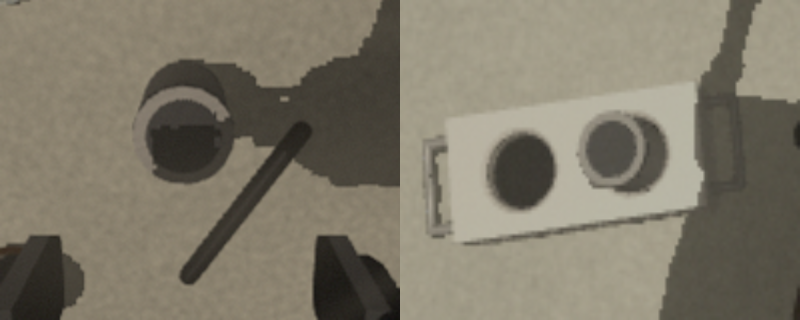

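The canister stands upright in carrier seat 2. The other canister's top is at full-frame (322,196.5), within about 3 mm of the prediction with the same camera bias as before. Grasping.

Emit:
servo_tool --moves "6.5 0 -0.2 3 0;6.5 0 -0.2 6 0;6.5 0 -0.2 9 0;6.5 0 -0.2 12 0;6.5 0 -0.2 14 0;6.5 0 -0.2 14.7 0;6.5 0 -0.2 14.7 0;6.5 0 -0.2 14.7 0"

```text
clock: 12.88
eef_pos: [0.6393, -0.0296, 0.0521]
tool_rot: [-0.001, 1.0, -0.0, 0.0]
wrist_force: [0.1, 0.1, 0.5]
grip_width: 0.0651
finger_force: 0.0
```

Emit:
servo_tool --moves "4 0 0 0.05 0;4 0 0 0.05 0;4 0 0 0.05 0;4 0 0 0.05 0;4 0 0 0.05 0;4 0 0 0.05 0;4 0 0 0.05 0"

```text
clock: 13.47
eef_pos: [0.641, -0.0303, 0.0536]
tool_rot: [0.0, 1.0, 0.0, 0.002]
wrist_force: [-0.4, 2.3, 5.7]
grip_width: 0.0452
finger_force: 46.8
```

Emit:
servo_tool --moves "4 0 0 -0.5 0;4 0 0 -1 0;4 0 0 -1.5 0;4 0 0 -2 0;4 0 0 -2 0;4 0 0 -2 0;4 0 0 -2 0;4 0 0 -2 0;4 0 0 -2 0"

```text
clock: 14.22
eef_pos: [0.6386, -0.0305, 0.0705]
tool_rot: [-0.0, 1.0, 0.0, -0.0]
wrist_force: [0.2, -0.6, -6.1]
grip_width: 0.0448
finger_force: 46.9
```

```bash
python3 - <<'E'
from h import *
f=[]
for i in range(10):
    imaging.capture("side"); o=manip.get_obs(); f.append(list(o["wrist_force"])+list(o["eef_pos"]))
f=np.array(f);print(f[:,2].round(2),f.mean(0).round(4)); st()
E
```

```text
[-5.46 -6.7  -4.97 -5.83 -6.16 -6.15 -5.66 -6.6  -5.65 -5.47] [-0.1385  0.0439 -5.8639  0.6389 -0.0306  0.0708]
t 14.7167 p [ 0.639  -0.0306  0.071 ] xyaw -3.141 F [-0.57 -0.   -5.47] w 0.0449
```

Load reads 5.86 N, about 598 g, so it goes to the warming block, seat 1.

Emit:
servo_tool --moves "4 0 0 -3.5 0;4 0 0 -7 0;4 1 -1.4 -10.5 0;4 3 -4.2 -11 0;4 5 -7 -11 0;4 7 -9.8 -11 0;4 9 -12.6 -11 0;4 11 -15.4 -11 0;4 13 -18.2 -11 0;4 15 -21 -11 0;4 16.2 -22.7 -11 0;4 16.7 -23.3 -11 0"

```text
clock: 15.72
eef_pos: [0.47, -0.2663, 0.1812]
tool_rot: [0.001, 1.0, -0.001, -0.0]
wrist_force: [-1.3, -0.8, -4.6]
grip_width: 0.0446
finger_force: 49.3
```

Emit:
servo_tool --moves "4 0 0 1 0;4 0 0 2 0;4 0 0 2.5 0;4 0 0 2.5 0;4 0 0 2.5 0"

```text
clock: 16.13
eef_pos: [0.472, -0.262, 0.1547]
tool_rot: [-0.001, 1.0, 0.001, -0.001]
wrist_force: [-0.5, -0.4, -5.4]
grip_width: 0.045
finger_force: 49.2
```

```bash
python3 - <<'E'
from h import *
c=imaging.get_calibration("wrist");im=imaging.capture("wrist");o,m=st();e=o["eef_pos"]
M=np.array(c["cam_to_world"])
for p in [(.4706,-.3444,.07),(.4707,-.2644,.07)]: print("W pred crop",((np.array(proj(c,p))-[80,80])*1.8).round(1))
print("can pred crop",((np.array(proj(c,e+[0,0,.027]))-[80,80])*1.8).round(1))
cv2.imwrite("pics/w3.png",cv2.resize(im[80:400,80:480],None,fx=1.8,fy=1.8))
go(.4721,-.264,.125)
E
```

```text
t 16.1833 p [ 0.4725 -0.2625  0.1554] xyaw -3.14 F [-0.32  0.15 -5.1 ] w 0.0448
W pred crop [251.4 235.7]
W pred crop [433.8 236.3]
can pred crop [438.1 393.5]
t 16.1833 p [ 0.4725 -0.2625  0.1554] xyaw -3.14 F [-0.32  0.15 -5.1 ] w 0.0448
shift cm [ 0.04 -0.15  3.04] turn 0.002
```

View pics/w3.png

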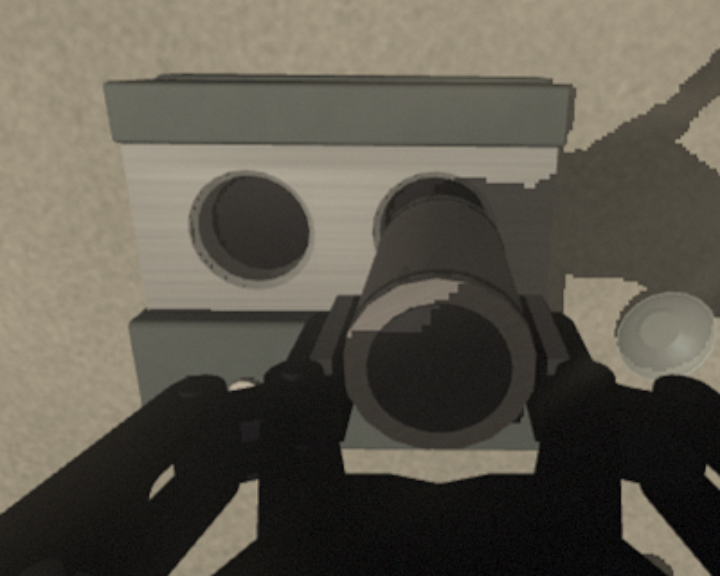

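Seat 2's mouth is at crop (252,228) against a predicted (251,236), and the held can top is at (440,364). The camera bias is the same as at the carrier, so the alignment is good. Descending.

Emit:
servo_tool --moves "4 -0.1 0 0.6 0;4 -0.1 0 1.2 0;4 -0.1 0 1.8 0;4 -0.1 0 2.4 0;4 -0.1 0 2.8 0;4 -0.1 0 3 0;4 -0.1 0 3 0;4 -0.1 0 3 0"

```text
clock: 16.85
eef_pos: [0.473, -0.2637, 0.1258]
tool_rot: [-0.0, 1.0, 0.0, -0.0]
wrist_force: [0.4, 0.2, -7.2]
grip_width: 0.045
finger_force: 49.3
```

Emit:
servo_tool --moves "4 0 0 0.2 0;4 0 0 0.4 0;4 0 0 0.6 0;4 0 0 0.7 0;4 0 0 0.7 0"

```text
clock: 17.27
eef_pos: [0.4733, -0.2638, 0.1189]
tool_rot: [-0.0, 1.0, -0.0, 0.0]
wrist_force: [0.7, -0.6, -5.3]
grip_width: 0.045
finger_force: 49.3
```

Emit:
servo_tool --moves "4 0 0 0.15 0;4 0 0 0.3 0;4 0 0 0.45 0;4 0 0 0.6 0;4 0 0 0.6 0"

```text
clock: 17.68
eef_pos: [0.4734, -0.2638, 0.1129]
tool_rot: [-0.0, 1.0, -0.0, 0.0]
wrist_force: [0.8, -0.7, -5.3]
grip_width: 0.0447
finger_force: 49.3
```

Emit:
servo_tool --moves "4 0 0 0.1 0;4 0 0 0.2 0;4 0 0 0.3 0;4 0 0 0.4 0;4 0 0 0.4 0"

```text
clock: 18.1
eef_pos: [0.4734, -0.2638, 0.1095]
tool_rot: [-0.0, 1.0, -0.0, 0.0]
wrist_force: [1.1, -0.5, -1.3]
grip_width: 0.0445
finger_force: 49.6
```

Emit:
servo_tool --moves "4 0 0 0.1 0;4 0 0 0.2 0;4 0 0 0.3 0;4 0 0 0.4 0;4 0 0 0.5 0;4 0 0 0.6 0;4 0 0 0.7 0;4 0 0 0.8 0;4 0 0 0.9 0;4 0 0 1 0;4 0 0 1.1 0;4 0 0 1.1 0"

```text
clock: 19.1
eef_pos: [0.4735, -0.2638, 0.0993]
tool_rot: [-0.0, 1.0, -0.0, 0.0]
wrist_force: [-0.9, 2.0, 4.5]
grip_width: 0.0447
finger_force: 50.3
```

Emit:
servo_tool --moves "4 0 0 0.05 0;4 0 0 0.1 0;4 0 0 0.14 0;4 0 0 0.17 0;4 0 0 0.17 0"

```text
clock: 19.52
eef_pos: [0.4735, -0.2638, 0.0975]
tool_rot: [-0.0, 1.0, -0.0, 0.0]
wrist_force: [-0.5, 1.3, 4.5]
grip_width: 0.0449
finger_force: 50.3
```

Emit:
servo_tool --moves "4 0 0 0.04 0;4 0 0 0.08 0;4 0 0 0.12 0;4 0 0 0.16 0;4 0 0 0.16 0"

```text
clock: 19.93
eef_pos: [0.4735, -0.2638, 0.0959]
tool_rot: [-0.0, 1.0, -0.0, 0.0]
wrist_force: [-1.4, 0.3, 4.6]
grip_width: 0.0447
finger_force: 50.3
```

Emit:
servo_tool --moves "4 0 0 0.03 0;4 0 0 0.06 0;4 0 0 0.06 0"

```text
clock: 20.18
eef_pos: [0.4735, -0.2638, 0.0955]
tool_rot: [-0.0, 1.0, -0.0, 0.0]
wrist_force: [-1.7, 1.8, 6.7]
grip_width: 0.045
finger_force: 50.4
```

Emit:
servo_tool --moves "4 0 0 0.03 0;4 0 0 0.05 0;4 0 0 0.05 0"

```text
clock: 20.43
eef_pos: [0.4736, -0.2639, 0.0955]
tool_rot: [-0.0, 1.0, -0.0, 0.0]
wrist_force: [-1.8, 1.1, 8.8]
grip_width: 0.0444
finger_force: 50.7
```

Bottomed at 0.0955 with the force rising. Releasing.

Emit:
servo_tool --moves "4 0 0 -0.1 0;5 0 0 -0.1 0;5.8 0 0 -0.1 0;6.2 0 0 -0.1 0;6.2 0 0 -0.1 0;6.2 0 0 -0.1 0"

```text
clock: 20.93
eef_pos: [0.4729, -0.2636, 0.0943]
tool_rot: [-0.0, 1.0, 0.0, -0.0]
wrist_force: [-0.4, 0.2, 0.2]
grip_width: 0.062
finger_force: 0.0
```

Emit:
servo_tool --moves "6.2 0 0 -1 0;6.2 0 0 -3 0;6.2 0 0 -6 0;6.2 0 0 -10 0;6.2 0 0 -12 0;6.2 8 5 -14 0;6.2 12 15 -14 0;6.2 12 15 -14 0;6.2 12 15 -14 0;6.2 12 15 -14 0;6.2 12 15 -14 0;6.2 12 15 -14 0"

```text
clock: 21.93
eef_pos: [0.3527, -0.1129, 0.2354]
tool_rot: [-0.001, 1.0, -0.001, 0.001]
wrist_force: [-0.2, 0.4, 0.5]
grip_width: 0.0619
finger_force: 0.0
```

```bash
python3 - <<'E'
from h import *
st();t=imaging.capture("top");s=imaging.capture("side")
cv2.imwrite("pics/end.png",np.vstack([cv2.resize(t[100:310,140:540],(800,300),interpolation=cv2.INTER_AREA)[:, :],cv2.resize(s[120:400,200:500],(800,300))]))
g=cv2.cvtColor(t,cv2.COLOR_BGR2GRAY);c=imaging.get_calibration("top")
for n,p in [("C2",(.5072,.2449,.102)),("W1",(.4707,-.2644,.122))]: print(n,proj(c,p))
E
```

```text
t 21.9333 p [ 0.3527 -0.1129  0.2354] xyaw -3.139 F [-0.16  0.39  0.48] w 0.0619
C2 (np.float64(216.55934219357493), np.float64(231.06352964165652))
W1 (np.float64(459.93776581101434), np.float64(245.69119143760474))
```

View pics/end.png

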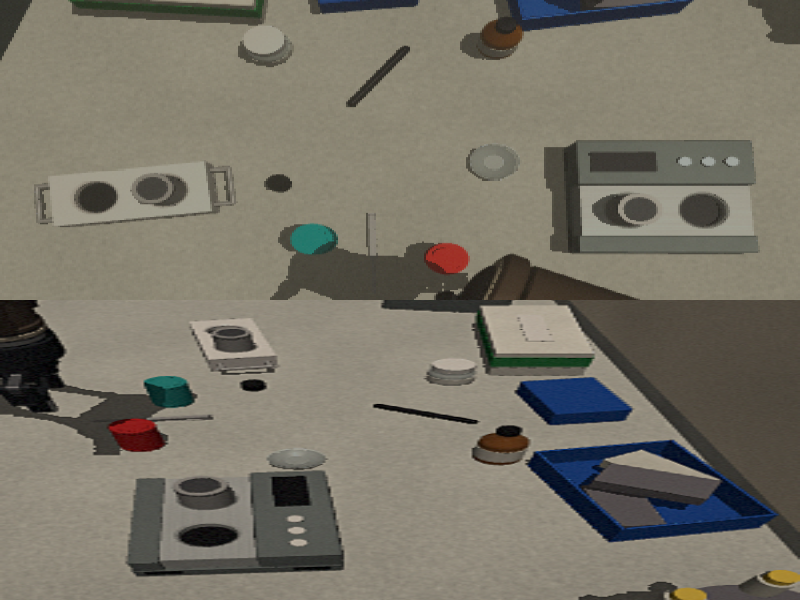

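Both canister tops show where a homed canister should be: carrier (216.5,231.6) against a predicted (216.6,231.1), and warmer (459.5,246.3) against (459.9,245.7). The bystanders have not moved.

```bash
python3 -c "
from h import *
print(manip.hand_in())"
```

```text
the job is handed in; nothing more can be done
None
```

The job is handed in, though the judge returned no verdict: the canister of about 598 g is pushed home in warming block seat 1, and the one of about 435 g (in the either-is-fine band) is home in return carrier seat 2; both are released and upright, and the bystanders look unmoved.

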